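# Index the assembly dial to the bare foot and pin it

### The job

Turn the hand dial so that the furniture foot that still has no threaded spindle stands at the index bracket, and lock it there with the index pin from the tool block: upright through the bracket's guide hole and dropped into that foot's rim notch, its collar on the bracket. Then prove the lock by leaning the dial against the pin with a steady push of about 10 N on a peg for about half a second, and let go; be gentle, for the pin must never be pressed against the dial much harder than that. Keep all the feet seated in their nests and leave the bin, wrench and bottle where they are.

Things in the scene. Friction and masses are not known exactly. Their poses are not given: they have to be found in the camera images.
- stand: Fixed stand of the dial: grey base plate and, on one side, the index bracket. Origin at bench level on the dial's vertical axis; its +x points from that axis to the bracket: a column (centred 186 mm out, 36 x 50 mm, 98 mm tall) with a steel guide block (50 x 50 x 30 mm, 118 to 168 mm out, top 98 mm and underside 68 mm above the bench) over the dial's rim.
- bush (a point): Centre of the mouth of the vertical guide hole, on the top face of the bracket's guide block, 98 mm above the bench, 136 mm from the dial's axis. The hole is 13.5 mm wide, goes through the 30 mm block and ends 8 mm above the dial's rim.
- station (a point): Index position: point on the dial's top face (60 mm above the bench), 70 mm from the dial's axis towards the bracket, where a nest's centre stands when its rim notch is under the guide hole.
- dial: Aluminium plate, 300 mm across, 14 mm thick, top 60 mm above the bench, turning freely, no stops (drag about 1 N at a peg). Origin on its axis at its underside, z up. Nest rings (54 mm outside, 7 mm high) centred 70 mm out along its +x, +y, -x, -y hold one foot each; outwards of each, the rim has a radial notch 13.5 mm wide, 27 mm deep, right through. Hub 44 mm across, 18 mm high.
- peg0 (a point): Centre of the top of a fixed upright steel push peg on the dial, 45 degrees round from the dial's +x, 96 mm from the axis, half-way between two nests: 16 mm thick, 45 mm tall above the plate (105 mm above the bench).
- peg1 (a point): Centre of the top of a fixed upright steel push peg on the dial, 135 degrees round from the dial's +x, 96 mm from the axis, half-way between two nests: 16 mm thick, 45 mm tall above the plate (105 mm above the bench).
- peg2 (a point): Centre of the top of a fixed upright steel push peg on the dial, 225 degrees round from the dial's +x, 96 mm from the axis, half-way between two nests: 16 mm thick, 45 mm tall above the plate (105 mm above the bench).
- peg3 (a point): Centre of the top of a fixed upright steel push peg on the dial, 315 degrees round from the dial's +x, 96 mm from the axis, half-way between two nests: 16 mm thick, 45 mm tall above the plate (105 mm above the bench).
- pin: Index pin, loose, about 0.12 kg. Origin at its foot, z up to the knob. Shank 12 mm thick, 50 mm long, its last 6 mm tapered to a 5 mm foot; collar 20 mm across. Over the plain rim it rides on the dial in the guide hole, collar 12 mm clear of the block; when a notch comes under it, it drops these 12 mm by its weight and stops the dial. Then it bends if pushed sideways by over 11 N (16 N at a peg).
- pin_knob (a point): Centre of the pin's black knob (26 mm across, 24 mm high), 74 mm above the pin's foot, 24 mm above the underside of its collar. The neck under the knob is 13 mm thick and 8 mm high. At the start the pin stands in the tool block, collar on the block's top.
- pin_foot (a point): Centre of the index pin's foot, the flat 5 mm end of its taper.
- block_hole (a point): Mouth of the hole in the fixed hardwood tool block (60 x 100 x 55 mm) that the index pin stands in: on its top, 55 mm above the bench, 14 mm wide and right through. The pin's shank reaches 50 mm down from here at the start.
- bare_mid (a point): The bare furniture foot, which has no spindle: black round base 41 mm across and 20 mm high, loose in a nest with 1 to 2 mm play; the point is on its axis, 10 mm above its underside (70 mm above the bench).
- done1_mid (a point): A finished furniture foot: the same black base with a steel threaded spindle, 56 mm tall in all (top 116 mm above the bench), loose in a nest; the point is on its axis 10 mm above its underside.
- done2_mid (a point): A finished furniture foot, as done1.
- done3_mid (a point): A finished furniture foot, as done1.
- bin_mid (a point): Bystander: open grey plastic bin of spindles, 140 x 100 x 55 mm; the point is at its centre, half-way up.
- wrench_grip (a point): Bystander: steel wrench lying on the bench; the point is on its handle.
- bottle_mid (a point): Bystander: water bottle, 64 mm across and 190 mm tall, standing; the point is at its centre, half-way up.
Things that resemble listed ones, but are neither listed nor needed, are in the scene too. What is shaped like the part that bears done3_mid but blue or red is not meant.

How it is judged:
By the outcome, as a careful person would: the job done as asked, in the order asked, and still so for the second after the job is handed in, with the robot touching nothing.
It also fails if it takes over 61 s, if anything falls off the work surface, if the arm or the gripper's body presses on something with over 40 N, if the wrist force passes 120 N, or if a joint passes its speed limit or range.

### The arm

A 6-joint arm with a two-finger parallel gripper is mounted at the origin on the work surface. World frame = base frame: x ahead of the robot, y to its left, z up, the work surface at z = 0. Lengths are in m, angles in rad, forces in N, time in s.
With the tool pointing down it reaches from about 0.425 to 1.125 m from the base axis. Payload 14.9 kg.
Tool frame: the origin (TCP) lies between the finger pads; the fingertips stand 8 mm ahead of it and the grasp point (between the pads) lies 11 mm behind it; x points along the fingers, y is the direction in which the jaws open and shut, and the axes are right-handed (so a half turn about x gives the same grasp; the last joint's range is limited). The gripper opens to 91 mm and grips with 3 to 60 N. Pads are 32 mm wide; open, the fingers measure 118 mm over their backs; the gripper's body (76 mm by 178 mm) begins 60 mm behind the grasp point.
Start: joints at [1.157, 0.379, 1.734, -0, 1.028, -0.033], TCP at [0.26, 0.65, 0.222] pointing down, gripper open.
Joint ranges: [-2.77, 2.77], [-0.74, 2.19], [0, 2.66], [-1.06, 4.2], [0.31, 2.87], [-3.08, 3.08]. Speed limits (rad/s): [1.89, 1.89, 2.39, 3.14, 3.14, 3.14].

### API

Orientations are given as a unit quaternion [w, x, y, z].
In Python, from bench import bot, snapshot, ticket gives the robot as it stands.
- The arm moves only by the tool arm_command, never from a script. Its argument "steps" is one flat list of numbers, 4 for each row, row after row: the shift along the tool's x, y, z in m, then the turn about the tool's x in degrees. A call has 1 to 5 rows; each row shifts and turns the commanded pose from where the row before left it, along the tool's axes as they then stand; what a row does not reach is not made up. A row lasts 1/8 s, in which the tool goes at most 62.5 mm and 10.7 degrees, less where a joint would pass 70% of its speed; a pose out of reach is approached as far as the arm can. A call is refused whole if a number of a shift passes 0.0625 or a number of a turn 10.7, either way. A call with a gripper value outside its range is refused whole. "jaw" is the opening in per cent of the stroke, from 0 (shut) to 100 (fully open), set as the call begins (left out, the last holds). The fingers move at their own pace and stop on an object; the grip force is fixed at half the most. Time passes only in rows, so rows that do not move let the fingers close. It gives the time, the measured TCP pose, the force and the opening at its end, in the units of the state.
- bot.get_obs(): the state, without advancing time (a new reading comes with each control period).
- snapshot(name): name is "scene" or "top" or "wrist"; returns a dict with "image" (384x512x3 uint8, blue, green, red), "mtx" (3x3 intrinsics, pixels), "distortion" ([k1, k2, p1, p2, k3] as OpenCV has them; the pictures are not rectified), "eye" and "attitude" of the camera in the world; the wrist camera has in their place "T_tool_cam" (4x4, takes a point from camera to tool coordinates, whose origin is the TCP and whose axes are the tool frame's). Camera axes: x right, y down, z forward; pixel columns grow to the right and rows downward; lengths in m; the calibration is good to about 2 mm. A picture is of the moment at which its call begins: read the wrist's pose just before it. There is no depth.
- ticket.job_done(): hands the job in, once; it reports no verdict.
The state is a dict: "clock": time; "joint_pos": joint angles; "qd": joint speeds; "tau": joint torques, N m; "tool_pos": TCP position; "tool_rot": TCP orientation; "wrist_force": force on the tool from outside, world axes, zero at the start; "moment": the same for the moment, N m; "finger_gap": opening from 0.0 (shut) to 1.0 (fully open).
Only numpy, scipy, OpenCV 4.12 (cv2) and the standard library are available. Lean on these libraries where they do the work, as an engineer would, in place of code of your own. Each camera call takes 0.05 s, during which the arm holds its last target.

## Working session

There is one attempt and no reset: what is moved stays moved. The work goes in short steps, Python scripts to look and compute and a tool call to move; the robot and the scene stay as the last step left them, time stands still between calls to the robot, and variables do not carry over. Pictures are saved under pics/ and viewed, and the job is handed in when it is done.

Besides the shell and the picture viewer there is one more tool, called after "Call:" in YAML: its name, and indented under it one key for each argument. arm_command: Moves the arm, as the interface text tells. Its arguments: {"type":"object","properties":{"steps":{"type":"array","items":{"type":"number"}},"jaw":{"type":"number"}},"required":["steps"]}

```bash
ls; mkdir -p pics; python3 - <<'E'
from bench import bot, snapshot
import cv2,numpy as np
o=bot.get_obs()
for k in o: print(k,np.round(o[k],4))
for n in ("scene","top","wrist"):
    s=snapshot(n); cv2.imwrite(f"pics/{n}0.png",s["image"])
    import pickle; pickle.dump((o,s),open(f"{n}0.pkl","wb"))
    print(n,{k:np.round(v,4).tolist() for k,v in s.items() if k!="image"})
E
```

```text
pics
clock 0.0
joint_pos [ 1.1567  0.3794  1.7348 -0.      1.0285 -0.0333]
qd [-0.0004 -0.0013 -0.0009 -0.0007  0.0013 -0.0005]
tau [ 2.50000e-03 -7.63737e+01 -4.34363e+01  6.51000e-02  4.25000e-02
 -1.00000e-04]
tool_pos [0.26   0.6495 0.2213]
tool_rot [ 0.6943  0.1335  0.6944 -0.1342]
wrist_force [ 0.0357 -0.7229 -0.1309]
moment [ 0.0175  0.0421 -0.0007]
finger_gap 0.9986
scene {'mtx': [[430.0307, 0.0, 252.234], [0.0, 430.0307, 191.4523], [0.0, 0.0, 1.0]], 'distortion': [0.0325, 0.0, 0.0, 0.0, 0.0], 'eye': [1.0447, 0.4153, 0.7968], 'attitude': [-0.1659, 0.3899, 0.834, -0.3533]}
top {'mtx': [[466.9819, 0.0, 252.1181], [0.0, 466.9819, 191.3307], [0.0, 0.0, 1.0]], 'distortion': [-0.136, 0.0, 0.0, 0.0, 0.0], 'eye': [0.3942, -0.043, 1.2268], 'attitude': [-0.037, 0.7102, -0.7027, 0.0219]}
wrist {'mtx': [[309.4423, 0.0, 252.829], [0.0, 309.4423, 192.1209], [0.0, 0.0, 1.0]], 'distortion': [-0.0468, 0.0, 0.0, 0.0, 0.0], 'T_tool_cam': [[0.0001, -0.2534, 0.9674, -0.1621], [1.0, 0.0002, -0.0001, 0.0007], [-0.0002, 0.9674, 0.2534, -0.0712], [0.0, 0.0, 0.0, 1.0]]}
```

View pics/scene0.png

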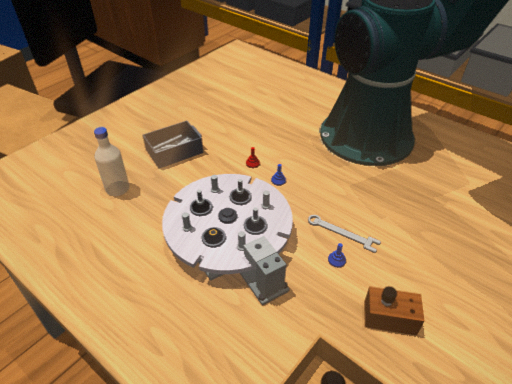

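View pics/top0.png

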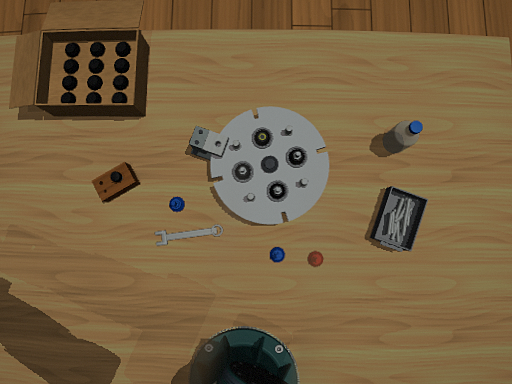

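View pics/wrist0.png

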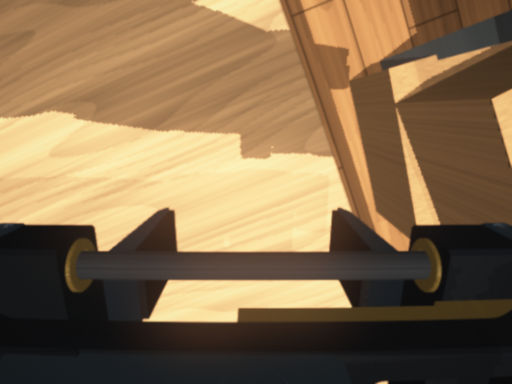

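The top view shows the dial centred near (269,165), the bracket at (208,143), the tool block with the pin at (116,177), and the bare foot (gold centre) at (262,138). Next I'll zoom in and measure.

```bash
cat > h.py <<'E'
import cv2,numpy as np,pickle
from scipy.spatial.transform import Rotation as R
def rot(q): return R.from_quat([q[1],q[2],q[3],q[0]]).as_matrix()
def cam(s,o=None):
    if "eye" in s: return np.array(s["eye"]),rot(s["attitude"])
    T=np.array(s["T_tool_cam"]);Rt=rot(o["tool_rot"])
    return np.array(o["tool_pos"])+Rt@T[:3,3],Rt@T[:3,:3]
def ray(s,uv,o=None):
    e,A=cam(s,o)
    p=cv2.undistortPoints(np.array(uv,float).reshape(-1,1,2),np.array(s["mtx"]),np.array(s["distortion"])).reshape(-1,2)
    d=np.c_[p,np.ones(len(p))]@A.T
    return e,d
def onplane(s,uv,z,o=None):
    e,d=ray(s,uv,o); t=(z-e[2])/d[:,2]; return e+d*t[:,None]
def proj(s,P,o=None):
    e,A=cam(s,o); r=cv2.Rodrigues(A.T)[0]
    return cv2.projectPoints(np.array(P,float).reshape(-1,1,3),r,-A.T@e,np.array(s["mtx"]),np.array(s["distortion"]))[0].reshape(-1,2)
def crop(s,x0,y0,x1,y1,k,name):
    cv2.imwrite(name,cv2.resize(s["image"][y0:y1,x0:x1],None,fx=k,fy=k,interpolation=cv2.INTER_CUBIC))
def load(n): return pickle.load(open(n,"rb"))
E
python3 - <<'E'
from h import *
o,s=load("top0.pkl"); crop(s,180,90,340,240,5,"pics/top0z.png"); crop(s,80,150,160,210,8,"pics/top0b.png")
o,s2=load("scene0.pkl"); crop(s2,150,165,300,315,4,"pics/sc0z.png")
for uv,z in [((269,165),.06),((262,138),.07),((116,177),.091),((208,143),.098),((190,234),.0),((177,204),0)]: print(uv,onplane(s,[uv],z).round(4))
E
```

```text
(269, 165) [[ 0.5585 -0.0594  0.06  ]]
(262, 138) [[ 0.6255 -0.0411  0.07  ]]
(116, 177) [[0.5214 0.3215 0.091 ]]
(208, 143) [[0.6065 0.0914 0.098 ]]
(190, 234) [[0.3822 0.146  0.    ]]
(177, 204) [[0.4609 0.1823 0.    ]]
```

View pics/top0z.png

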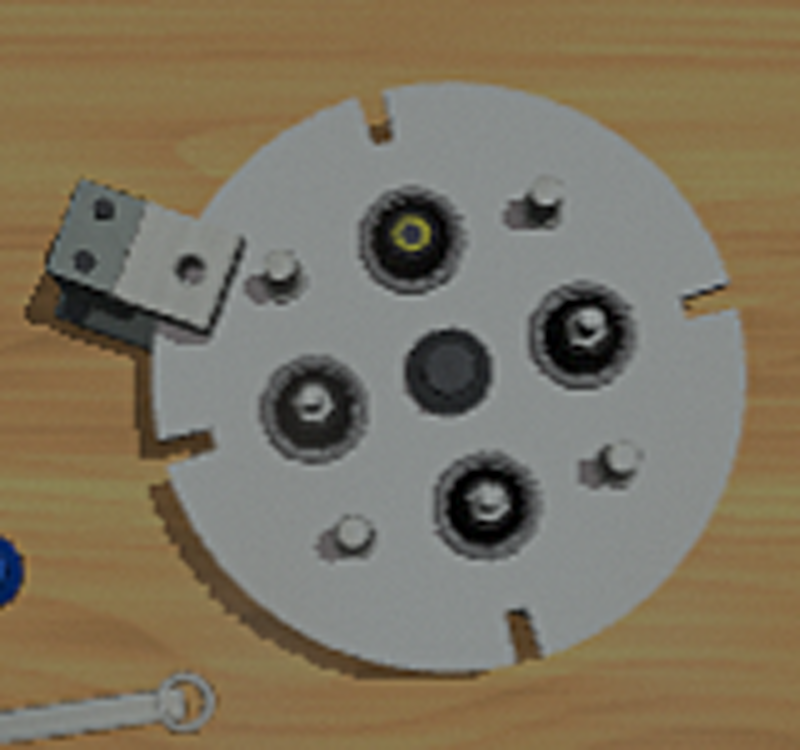

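View pics/top0b.png

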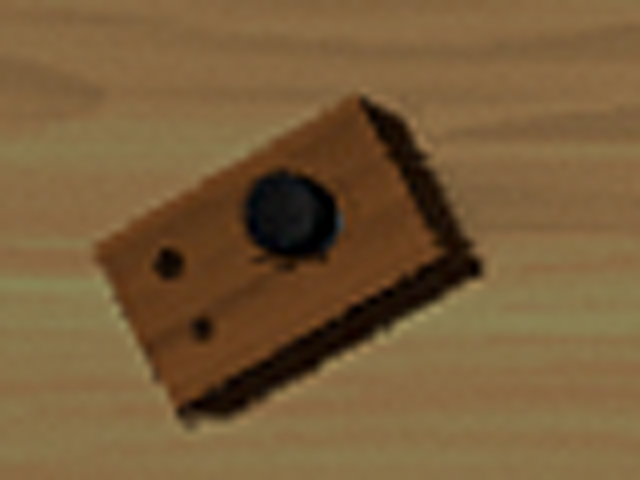

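View pics/sc0z.png

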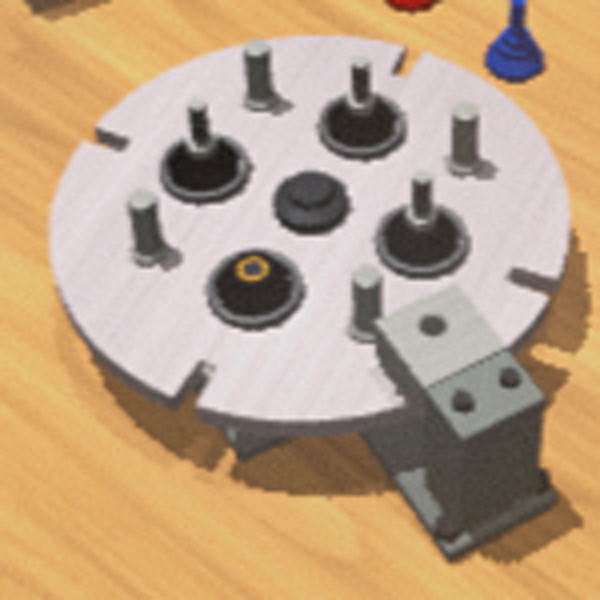

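```bash
python3 - <<'E'
from h import *
o,s=load("top0.pkl"); o,s2=load("scene0.pkl")
T=lambda X,Y:(180+(X+.5)/5-.5,90+(Y+.5)/5-.5)
S=lambda X,Y:(150+(X+.5)/4-.5,165+(Y+.5)/4-.5)
def tri(uv1,uv2):
    e1,d1=ray(s,[uv1]);e2,d2=ray(s2,[uv2]);d1=d1[0]/np.linalg.norm(d1[0]);d2=d2[0]/np.linalg.norm(d2[0])
    t=np.linalg.lstsq(np.c_[d1,-d2],e2-e1,rcond=None)[0];a=e1+t[0]*d1;b=e2+t[1]*d2
    return ((a+b)/2).round(4),round(np.linalg.norm(a-b)*1000,1)
def circ(P):
    A=np.c_[2*P[:,:2],np.ones(len(P))];c=np.linalg.lstsq(A,(P[:,:2]**2).sum(1),rcond=None)[0]
    return c[:2],np.sqrt(c[2]+c[0]**2+c[1]**2)
pt=[T(547,190),T(283,265),T(357,530),T(624,457)]; ps=[S(145,202),S(258,48),S(465,112),S(366,272)]
print("pegs top",onplane(s,pt,.105).round(4).tolist(),"mean",onplane(s,pt,.105).mean(0).round(4))
print("pegs sc",onplane(s2,ps,.105).round(4).tolist(),"mean",onplane(s2,ps,.105).mean(0).round(4))
# match top order: (547,190)=world +x,-y
print("hole top",onplane(s,[T(190,268)],.098).round(4), "sc",onplane(s2,[S(432,326)],.098).round(4))
# dial rim mask
for nm,im in(("top",s),("sc",s2)):
    hsv=cv2.cvtColor(im["image"],cv2.COLOR_BGR2HSV)
    m=((hsv[...,1]<45)&(hsv[...,2]>90)).astype(np.uint8)
    n,l,st,c=cv2.connectedComponentsWithStats(m)
    for i in range(1,n):
        if st[i,4]>3000: 
            print(nm,st[i],c[i].round(1))
            cs=max(cv2.findContours((l==i).astype(np.uint8),0,1)[0],key=len)[:,0].astype(float)
            P=onplane(im,cs,.06)
            keep=np.ones(len(P),bool)
            for _ in range(15):
                ce,r=circ(P[keep]); dd=np.hypot(*(P[:,:2]-ce).T); keep=abs(dd-np.median(dd[keep]))<.003
            print("circle",ce.round(4),r,keep.sum())
# knob
hsv=cv2.cvtColor(s["image"],cv2.COLOR_BGR2HSV)
g=s["image"].max(2)
m=np.zeros(g.shape,np.uint8); m[168:184,106:126]=((g[168:184,106:126]<60)&(hsv[168:184,106:126,1]<255))
n,l,st,c=cv2.connectedComponentsWithStats(m); print(st,c)
print(g[168:184,106:126])
E
```

```text
pegs top [[0.6449, -0.1069, 0.105], [0.6066, 0.0216, 0.105], [0.4774, -0.016, 0.105], [0.514, -0.1446, 0.105]] mean [ 0.5607 -0.0615  0.105 ]
pegs sc [[0.6454, -0.1059, 0.105], [0.5145, -0.1452, 0.105], [0.4779, -0.0157, 0.105], [0.6058, 0.0196, 0.105]] mean [ 0.5609 -0.0618  0.105 ]
hole top [[0.6062 0.0677 0.098 ]] sc [[0.6071 0.0656 0.098 ]]
top [ 190  106  139  118 9477] [266.6 164. ]
circle [ 0.5607 -0.0598] 0.14895756986122818 303
sc [ 163  174  129  102 8882] [228.4 225.4]
circle [ 0.5619 -0.0574] 0.1525288310072811 214
[[     0      0    512    384 196502]
 [   110    171     13     13    106]] [[255.57538855 191.50790832]
 [115.74528302 176.83962264]]
[[136 135 136 138 139 130 123 114 103  99  98  95  87  86  90  90  92  94
   97  94]
 [137 139 139 140 136 114 105 102 101  98  87  87  89  90  93  91  96  94
   98  96]
 [139 140 136 118 106 102 100 103  97  95  96  96  95  95  98  96  95  98
   95  96]
 [136 120 106 104 100 104 102  75  52  38  70  74 103  94 101 100  98  95
   92  91]
 [105 105 100 100 100  76  38  13  16  19  22  14  18  67  95  90  86  93
   94  96]
 [101 
[... 229 characters left out ...]
 102  92
   87 103]
 [ 90  90  93  89  54  20  17  20  19  19  25  23  30  13   6   0  69  97
   93 105]
 [ 91  94  99  92  53  10  17  14  18  20  20  22  29  10   3   0  62 100
   93  97]
 [ 95  94  97 105  73   8  18  19  16  19  26  26  27   2   0   0  57  93
   95  94]
 [ 96  97  97 101  82  32  17   9  16  21  24  22  12   0   0  23  79  84
   97  96]
 [ 99  98  95  96 100  71  16  11  13  23  11   6   6   1  19  42  92  99
   96  96]
 [ 98  92  92  95  99 109  88  35  11   1   0   0   7  18  30  94 101  99
   98 101]
 [ 93  94  96  99 103  78  52  63  64  50  39  45  53  59  52 100  99 103
  100 101]
 [ 94  97  98  99 102 105 107 105  72  50  48  97 104 104 102 102 102 100
  104 107]]
```

```bash
python3 - <<'E'
from h import *
o,s=load("top0.pkl")
print(rot(o["tool_rot"]).round(3))
print("knob",onplane(s,[(115.75,176.84)],.091).round(4), onplane(s,[(115.0,176.0)],.103).round(4))
print(onplane(s,[(262,136)],.0), [onplane(s,[p],0).round(3).tolist() for p in [(396,220),(415,128),(388,148)]])
o,s2=load("scene0.pkl"); crop(s2,350,270,430,340,8,"pics/sc0b.png")
E
```

```text
[[-0.     0.372  0.928]
 [-0.001  0.928 -0.372]
 [-1.    -0.001 -0.   ]]
knob [[0.5218 0.3221 0.091 ]] [[0.5226 0.3202 0.103 ]]
[[ 0.64487109 -0.04097045  0.        ]] [[[0.424, -0.398, 0.0]], [[0.673, -0.454, 0.0]], [[0.616, -0.379, 0.0]]]
```

View pics/sc0b.png

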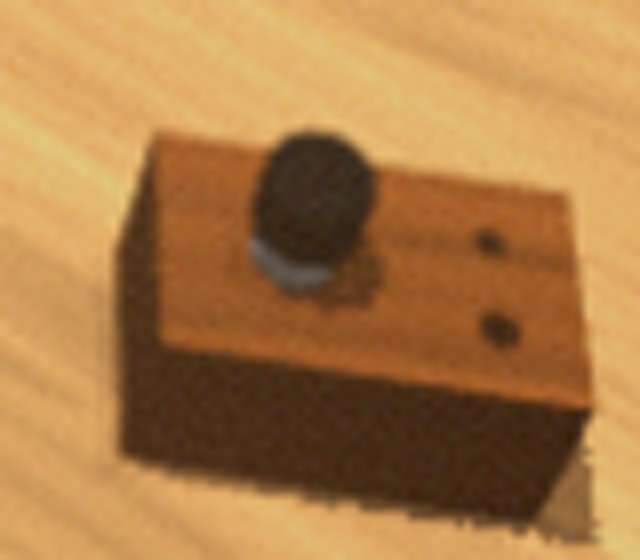

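Call:
arm_command:
  steps: [0,0,0,-10,0,0,0,-10,0,-0.0496,0.0273,0,0,-0.0496,0.0273,0,0,-0.0496,0.0273,0]
  jaw: 33

```text
clock: 0.78
tool_pos: [0.3377, 0.4969, 0.2217]
tool_rot: [0.707, 0.011, 0.707, -0.011]
wrist_force: [0.1, 0.4, 0.8]
finger_gap: 0.485
```

Call:
arm_command:
  steps: [0,-0.0496,0.0273,0,0,-0.0496,0.0273,0,0,-0.0496,0.0273,0,0,-0.0496,0.0273,0,0,-0.0496,0.0273,0]

```text
clock: 1.4
tool_pos: [0.4664, 0.2446, 0.222]
tool_rot: [0.707, 0.011, 0.707, -0.011]
wrist_force: [1.0, -0.0, -0.5]
finger_gap: 0.333
```

Call:
arm_command:
  steps: [0,-0.0496,0.0273,0,0,-0.0496,0.0273,0,0,-0.0496,0.0273,0,0,-0.0496,0.0273,0,0,-0.0496,0.0273,0]

```text
clock: 2.02
tool_pos: [0.595, -0.0077, 0.2219]
tool_rot: [0.707, 0.011, 0.707, -0.011]
wrist_force: [1.3, 0.6, -0.0]
finger_gap: 0.329
```

Call:
arm_command:
  steps: [0,-0.0496,0.0273,0,0,-0.0496,0.0273,0,0.03,0,0,0,0,0,0,0]

```text
clock: 2.52
tool_pos: [0.6444, -0.1069, 0.1897]
tool_rot: [0.706, 0.012, 0.708, -0.011]
wrist_force: [-0.6, -0.6, 0.8]
finger_gap: 0.33
```

```bash
cat > snap.py <<'E'
import sys,pickle,cv2
from bench import bot,snapshot
o=bot.get_obs(); n,t=sys.argv[1:3]
s=snapshot(n); pickle.dump((o,s),open(f"{n}{t}.pkl","wb")); cv2.imwrite(f"pics/{n}{t}.png",s["image"])
E
python3 snap.py wrist 1; python3 - <<'E'
from h import *
o,s=load("wrist1.pkl"); print(o["tool_pos"].round(4) if hasattr(o["tool_pos"],"round") else o["tool_pos"])
print(proj(s,[[.645,-.1065,.105],[.6064,.0666,.098]],o))
E
```

```text
[ 0.6444 -0.1069  0.1897]
[[252.51708019 200.60560963]
 [457.9527614  147.2469595 ]]
```

View pics/wrist1.png

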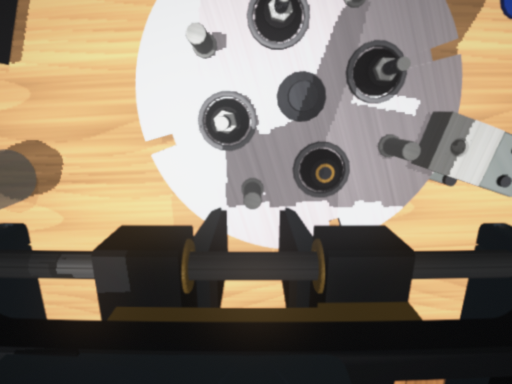

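The peg top shows at about (253,200) between the open fingers, as predicted. The guide hole is at (458,146), against a predicted (458,147). I'll lower the fingers over the peg.

Call:
arm_command:
  steps: [0.05,0,0,0,0.045,0,0,0,0,0,0,0]

```text
clock: 2.95
tool_pos: [0.6442, -0.1058, 0.0954]
tool_rot: [0.706, 0.011, 0.709, -0.011]
wrist_force: [-0.6, 1.0, 0.3]
finger_gap: 0.334
```

Call:
arm_command:
  steps: [0,0.009,0.0028,0,0,0.009,0.0028,0,0,0.009,0.0028,0,0,0.0108,0.0012,0,0,0.0108,0.0012,0]

```text
clock: 3.58
tool_pos: [0.6583, -0.0576, 0.0972]
tool_rot: [0.707, 0.011, 0.707, -0.011]
wrist_force: [0.1, -1.0, 0.7]
finger_gap: 0.33
```

Call:
arm_command:
  steps: [0,0.0106,-0.0012,0,0,0.0086,-0.001,0,0,0.0066,-0.0012,0,0,0.0046,-0.0012,0,0,0.0036,-0.0012,0]

```text
clock: 4.2
tool_pos: [0.6534, -0.0242, 0.0969]
tool_rot: [0.707, 0.011, 0.707, -0.011]
wrist_force: [1.0, -0.8, 0.0]
finger_gap: 0.333
```

Call:
arm_command:
  steps: [0,0.002,-0.0006,0,0,0,0,0]

```text
clock: 4.45
tool_pos: [0.6528, -0.0223, 0.0969]
tool_rot: [0.707, 0.011, 0.707, -0.011]
wrist_force: [0.3, -0.6, -0.1]
finger_gap: 0.332
```

```bash
python3 snap.py wrist 2;python3 snap.py top 2; python3 - <<'E'
from h import *
o,s=load("top2.pkl"); crop(s,180,90,340,240,5,"pics/top2z.png")
E
```

```text
(no output)
```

View pics/wrist2.png

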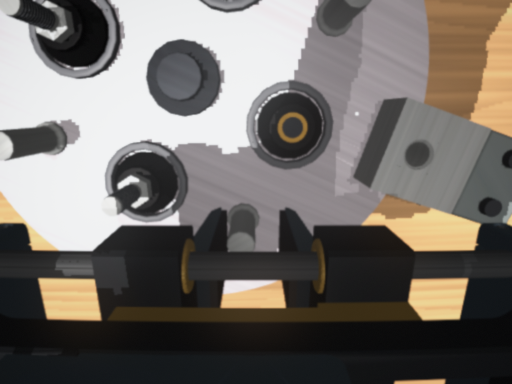

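View pics/top2z.png

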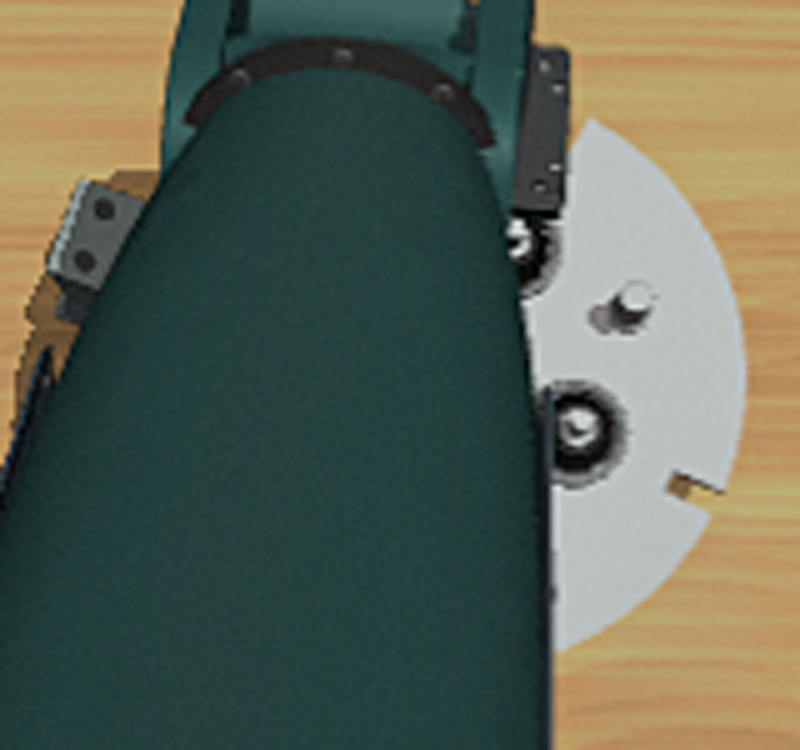

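```bash
python3 - <<'E'
from h import *
o,s=load("top2.pkl")
T=lambda X,Y:(180+(X+.5)/5-.5,90+(Y+.5)/5-.5)
ax=np.array([.5608,-.0615])
p=onplane(s,[T(636,298)],.105)[0,:2]-ax; print("peg",np.hypot(*p),np.degrees(np.arctan2(p[1],p[0])))
p=onplane(s,[T(672,481),T(718,501)],.06)[:,:2]-ax; print("notch",np.hypot(*p.T),np.degrees(np.arctan2(p[:,1],p[:,0])))
o,w=load("wrist2.pkl")
for nm,uv,z in [("hub",(181,76),.078),("bareRing",(289.5,125),.067),("ringdone",(147,182),.067),("ring2",(73,36),.067),("hole",(418,154),.098)]:
    P=onplane(w,[uv],z,o)[0,:2]; p=P-ax; print(nm,P.round(4),np.hypot(*p).round(4),np.degrees(np.arctan2(p[1],p[0])).round(2))
E
```

```text
peg 0.0941189306944383 -70.75027789719198
notch [0.12361583 0.14874033] [-115.81523603 -115.34817418]
hub [ 0.5614 -0.0587] 0.0029 77.73
bareRing [0.5907 0.0026] 0.0707 65.02
ringdone [ 0.6234 -0.0885] 0.0681 -23.32
ring2 [ 0.535  -0.1226] 0.0663 -112.86
hole [0.606  0.0672] 0.1364 70.64
```

Call:
arm_command:
  steps: [0,0.0026,-0.001,0,0,0.0026,-0.001,0,0,0.002,-0.001,0,0,0.0014,-0.001,0,0,0.0006,0,0]

```text
clock: 5.18
tool_pos: [0.649, -0.0129, 0.0969]
tool_rot: [0.707, 0.011, 0.707, -0.011]
wrist_force: [-0.7, -1.9, 1.2]
finger_gap: 0.331
```

Call:
arm_command:
  steps: [0,0,0,0]

```text
clock: 5.3
tool_pos: [0.6491, -0.013, 0.0969]
tool_rot: [0.707, 0.011, 0.707, -0.011]
wrist_force: [0.1, -0.2, 0.6]
finger_gap: 0.333
```

```bash
python3 snap.py top 3;python3 snap.py scene 3; python3 - <<'E'
from h import *
o,s=load("top3.pkl"); crop(s,180,90,340,240,5,"pics/top3z.png");print(o["tool_pos"])
o,s=load("scene3.pkl"); crop(s,150,165,300,315,4,"pics/sc3z.png")
E
```

```text
[ 0.64911797 -0.01296669  0.09688117]
```

View pics/top3z.png

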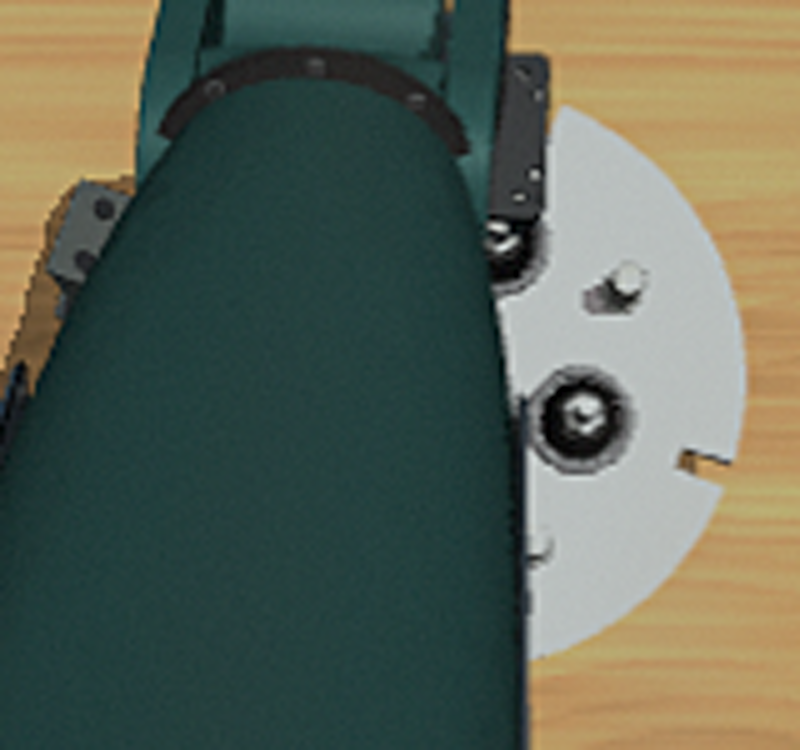

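View pics/sc3z.png

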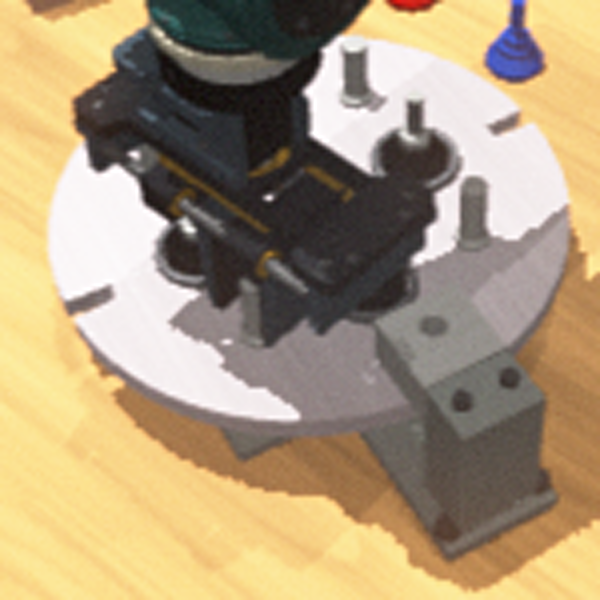

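```bash
python3 - <<'E'
from h import *
o,s=load("top3.pkl");_,s2=load("scene3.pkl")
T=lambda X,Y:(180+(X+.5)/5-.5,90+(Y+.5)/5-.5)
S=lambda X,Y:(150+(X+.5)/4-.5,165+(Y+.5)/4-.5)
ax=np.array([.5608,-.0615])
def f(nm,s,uv,z,off):
    p=onplane(s,uv,z)[:,:2]-ax; print(nm,np.hypot(*p.T).round(4),(np.degrees(np.arctan2(p[:,1],p[:,0]))+off)%360)
f("peg",s,[T(629,278)],.105,135)
f("notch",s,[T(681,461),T(726,471)],.06,180)
f("scpeg",s2,[S(355,46)],.105,135)
f("scpeg",s2,[S(475,185)],.105,225)
f("scnotch",s2,[S(94,299)],.06,90)
f("scnotch",s2,[S(503,121)],.06,270)
E
```

```text
peg [0.0947] [70.55219093]
notch [0.1238 0.1467] [69.32936299 70.69325346]
scpeg [0.094] [340.39081769]
scpeg [0.0954] [340.56417464]
scnotch [0.1357] [69.73264782]
scnotch [0.1347] [72.5240139]
```

The dial is at 70.5° against a target of 70.4°. I'll back off, lift, and go to the pin.

Call:
arm_command:
  steps: [0,-0.0035,0,0,0,-0.0035,0,0,-0.03,0,0,0,-0.055,0,0,0,-0.045,0,0,0]

```text
clock: 6.02
tool_pos: [0.6491, -0.0203, 0.2289]
tool_rot: [0.707, 0.011, 0.707, -0.011]
wrist_force: [0.8, -0.1, -0.2]
finger_gap: 0.327
```

Call:
arm_command:
  steps: [0,0.05,-0.02,0,0,0.05,-0.02,0,0,0.05,-0.02,0,0,0.05,-0.02,0,0,0.05,-0.02,0]
  jaw: 60

```text
clock: 6.65
tool_pos: [0.5563, 0.2344, 0.2271]
tool_rot: [0.707, 0.011, 0.707, -0.011]
wrist_force: [1.1, 0.1, 0.6]
finger_gap: 0.599
```

Call:
arm_command:
  steps: [0,0.045,-0.02,0,0,0.042,-0.02,0,0,0,0,0]

```text
clock: 7.02
tool_pos: [0.5188, 0.3233, 0.227]
tool_rot: [0.707, 0.01, 0.707, -0.01]
wrist_force: [0.5, 0.1, -1.0]
finger_gap: 0.601
```

```bash
python3 snap.py wrist 4; python3 snap.py top 4; python3 - <<'E'
from h import *
o,w=load("wrist4.pkl"); print(o["tool_pos"])
crop(load("top4.pkl")[1],180,90,340,240,5,"pics/top4z.png")
_,s=load("top0.pkl");_,s2=load("scene0.pkl")
print(onplane(s,[(115.75,176.84)],.079),onplane(s2,[(389,295)],.079))
print(proj(w,[[.5212,.323,.091]],o))
E
```

```text
[0.51878963 0.32327825 0.22697848]
[[0.52318338 0.32597351 0.079     ]] [[0.52531685 0.3241165  0.079     ]]
[[251.96641828 187.54012183]]
```

View pics/wrist4.png

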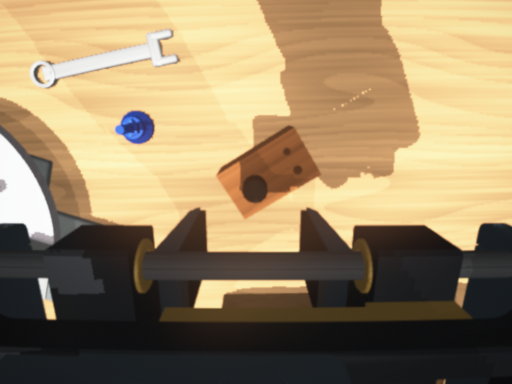

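View pics/top4z.png

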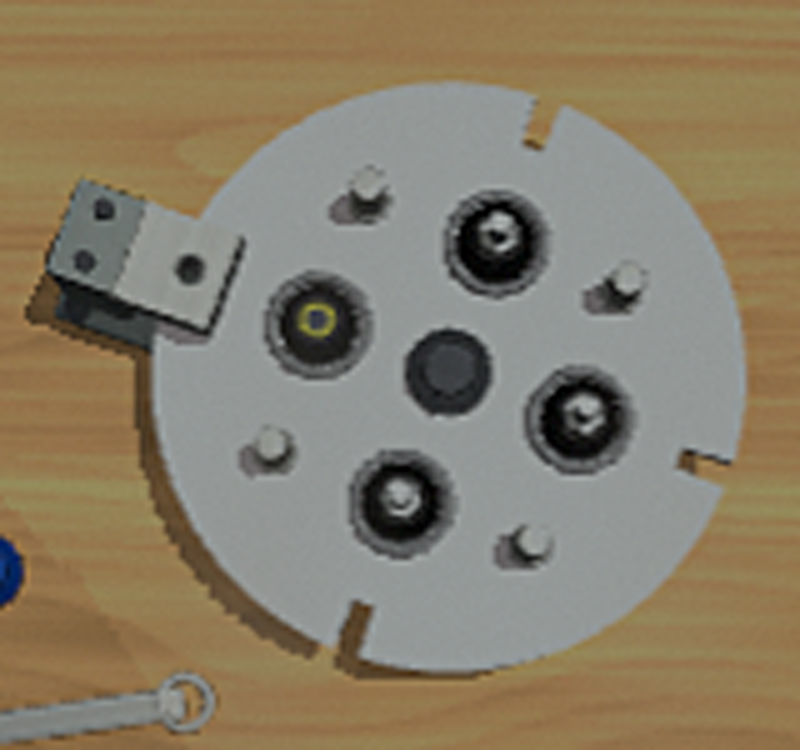

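```bash
python3 - <<'E'
from h import *
_,s=load("top4.pkl"); o,w=load("wrist4.pkl")
T=lambda X,Y:(180+(X+.5)/5-.5,90+(Y+.5)/5-.5)
P=onplane(s,[T(371,183),T(632,276),T(536,540),T(274,441)],.105)[:,:2]; c=P.mean(0); p=P-c
print(c,np.hypot(*p.T),np.degrees(np.arctan2(p[:,1],p[:,0]))+np.array([-315,-225,-135,-45])+360)
h=onplane(s,[T(190,268)],.098)[0,:2]-c; print(np.hypot(*h),np.degrees(np.arctan2(h[1],h[0])))
g=w["image"].max(2); m=np.zeros_like(g); m[170:206,235:275]=g[170:206,235:275]<45
n,l,st,ce=cv2.connectedComponentsWithStats(m); print(st[1:],ce[1:])
i=1+st[1:,4].argmax()
for z in(.079,.085,.091): print(z,onplane(w,[ce[i]],z,o))
crop(w,225,160,285,215,8,"pics/w4z.png")
E
```

```text
[ 0.56098772 -0.06172242] [0.09581399 0.09619347 0.09647269 0.0955271 ] [ 70.23829642  70.67184706  69.84415127 430.28115829]
0.1371041478442495 70.76713306050482
[] []Traceback (most recent call last):
  File "<stdin>", line 9, in <module>
ValueError: attempt to get argmax of an empty sequence
```

```bash
python3 - <<'E'
from h import *
o,w=load("wrist4.pkl")
g=w["image"].max(2); m=np.zeros_like(g); m[170:206,235:275]=g[170:206,235:275]<75
n,l,st,ce=cv2.connectedComponentsWithStats(m); print(st[1:],ce[1:])
i=1+st[1:,4].argmax()
for z in(.079,.085,.091): print(z,onplane(w,[ce[i]],z,o))
crop(w,225,160,285,215,8,"pics/w4z.png")
E
```

```text
[[244 176  23  25 461]] [[254.63991323 187.97180043]]
0.079 [[0.52469012 0.32562855 0.079     ]]
0.085 [[0.52320369 0.32563382 0.085     ]]
0.091 [[0.52171727 0.32563909 0.091     ]]
```

View pics/w4z.png

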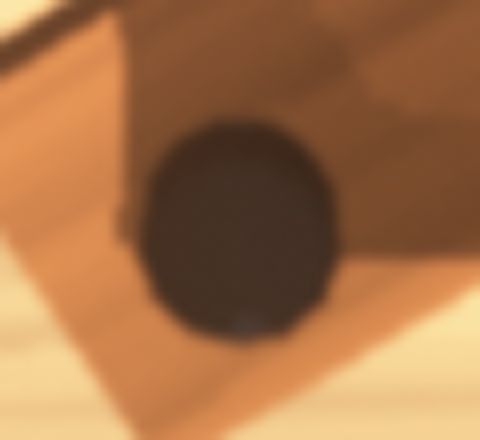

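Call:
arm_command:
  steps: [0.05,0.0024,0.0051,0,0.06,0,0,0,0.03,0,0,0,0,0,0,0]

```text
clock: 7.62
tool_pos: [0.5243, 0.3216, 0.085]
tool_rot: [0.706, 0.011, 0.708, -0.012]
wrist_force: [-0.3, 0.0, 0.1]
finger_gap: 0.598
```

```bash
python3 snap.py wrist 5
```

```text
(no output)
```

View pics/wrist5.png

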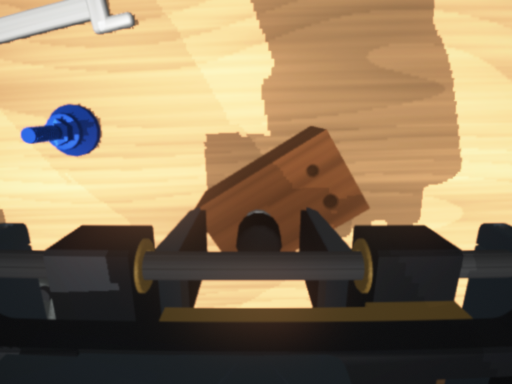

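Call:
arm_command:
  steps: [0.012,0,0,0,0,0,0,0]

```text
clock: 7.92
tool_pos: [0.5252, 0.3234, 0.0753]
tool_rot: [0.707, 0.011, 0.707, -0.011]
wrist_force: [0.3, 0.2, 0.6]
finger_gap: 0.603
```

Call:
arm_command:
  steps: [0.005,0.002,-0.001,0,0,0,0,0]

```text
clock: 8.18
tool_pos: [0.5239, 0.3257, 0.0699]
tool_rot: [0.707, 0.011, 0.707, -0.011]
wrist_force: [0.1, 0.0, 0.1]
finger_gap: 0.595
```

Call:
arm_command:
  steps: [0,0,0,0,0,0,0,0,0,0,0,0,0,0,0,0]
  jaw: 15

```text
clock: 8.68
tool_pos: [0.5241, 0.3255, 0.07]
tool_rot: [0.707, 0.011, 0.707, -0.011]
wrist_force: [-0.3, 0.3, 1.1]
finger_gap: 0.276
```

Call:
arm_command:
  steps: [-0.015,0,0,0,-0.03,0,0,0,-0.04,0,0,0,-0.04,0,0,0,-0.025,0,0,0]

```text
clock: 9.3
tool_pos: [0.5244, 0.3258, 0.2231]
tool_rot: [0.708, 0.012, 0.706, -0.011]
wrist_force: [-0.3, -0.2, -2.0]
finger_gap: 0.272
```

Call:
arm_command:
  steps: [0,0,0,0]

```text
clock: 9.43
tool_pos: [0.5249, 0.3261, 0.2226]
tool_rot: [0.708, 0.012, 0.706, -0.01]
wrist_force: [0.5, -1.3, -1.1]
finger_gap: 0.275
```

```bash
python3 snap.py wrist 6;python3 snap.py scene 6;python3 - <<'E'
from h import *
o,s=load("scene6.pkl");print(o["tool_pos"],o["wrist_force"]); p=proj(s,[o["tool_pos"]])[0].astype(int);print(p)
x=max(0,min(p[0]-75,512-150));y=max(0,min(p[1]-60,384-140)); crop(s,x,y,x+150,y+140,4,"pics/sc6z.png");print(x,y)
E
```

```text
[0.52417186 0.32564456 0.22081679] [ 0.18840575  0.07289302 -1.59874885]
[408 248]
333 188
```

View pics/sc6z.png

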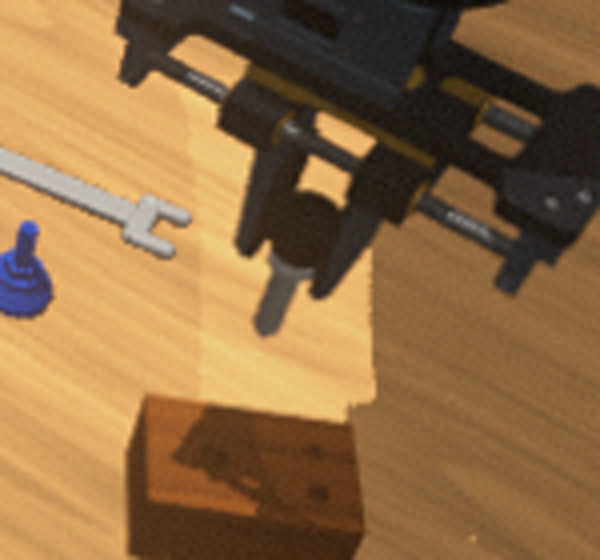

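View pics/wrist6.png

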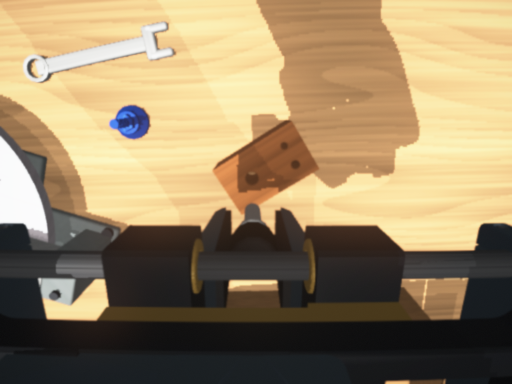

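```bash
python3 - <<'E'
from h import *
o,s=load("scene6.pkl"); ow,w=load("wrist6.pkl")
F=o["tool_pos"]-np.array([0,0,.065]); P=[F,F+[0,0,.006],F+[0,0,.05]]
print((proj(s,P)-[333,188])*4, proj(w,P,ow)); 
f=onplane(s,[(333+265/4,188+331/4)],F[2]);print(f,F)
crop(w,215,190,290,260,8,"pics/w6z.png")
E
```

```text
[[266.11221514 333.42010711]
 [269.31200024 325.46880992]
 [293.90988011 264.43899193]] [[251.27226029 204.69181744]
 [251.25025855 207.04511686]
 [251.04858504 228.6551523 ]]
[[0.52327943 0.32467671 0.15581679]] [0.52417186 0.32564456 0.15581679]
```

View pics/w6z.png

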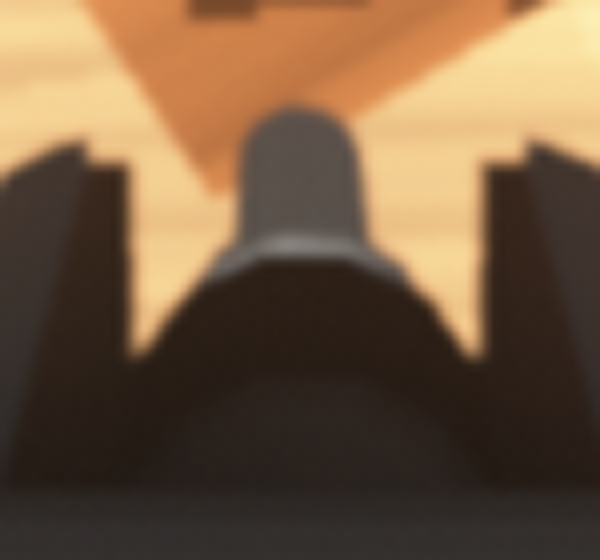

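Call:
arm_command:
  steps: [0,-0.03,0.0105,0,0,-0.05,0.0175,0,0,-0.05,0.0175,0,0,-0.05,0.0175,0,0,-0.046,0.0165,0]

```text
clock: 10.15
tool_pos: [0.5959, 0.0953, 0.2184]
tool_rot: [0.706, 0.011, 0.708, -0.011]
wrist_force: [0.7, 0.5, -1.2]
finger_gap: 0.276
```

Call:
arm_command:
  steps: [0,-0.03,0.0106,0,0,0,0,0,0,0,0,0]

```text
clock: 10.52
tool_pos: [0.6053, 0.0671, 0.2189]
tool_rot: [0.706, 0.011, 0.708, -0.011]
wrist_force: [-1.0, 0.5, -0.8]
finger_gap: 0.275
```

```bash
python3 snap.py wrist 7;python3 snap.py scene 7;python3 - <<'E'
from h import *
o,s=load("scene7.pkl");print(o["tool_pos"],o["wrist_force"])
crop(s,190,170,310,290,5,"pics/sc7z.png")
o,w=load("wrist7.pkl");crop(w,200,160,300,240,7,"pics/w7z.png")
B=[.6063,.0668,.098]; F=o["tool_pos"]-np.array([0,0,.065])
print((proj(w,[B,F],o)-[200,160])*7+3,(proj(s,[B,F])-[190,170])*5+2)
E
```

```text
[0.60531641 0.06747939 0.21912587] [ 0.08823395 -0.73599856 -0.94965666]
[[366.21532231 214.2090934 ]
 [367.23475476 330.03281936]] [[343.5461343  382.98242778]
 [347.37606932 292.59042189]]
```

View pics/sc7z.png

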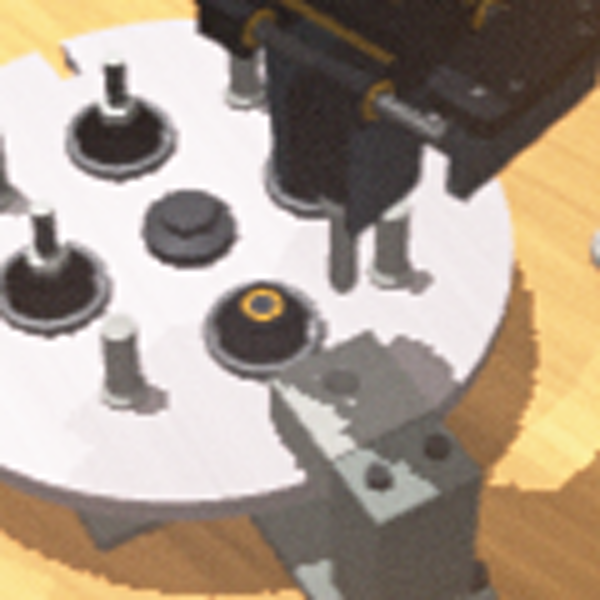

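View pics/w7z.png

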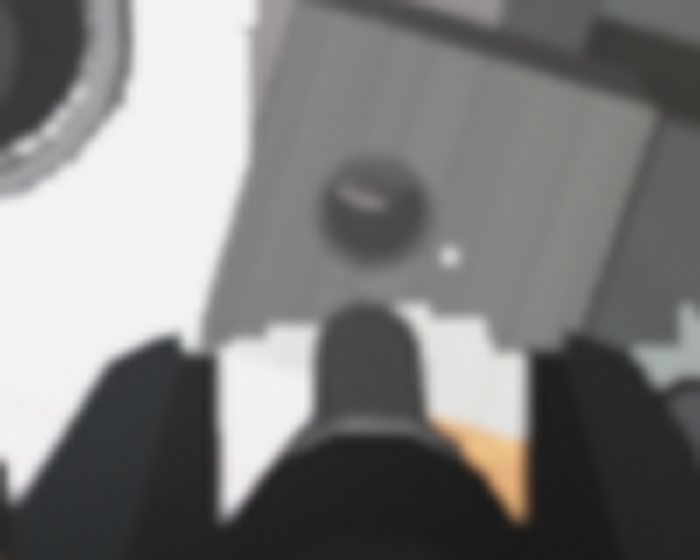

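```bash
python3 - <<'E'
from h import *
o,w=load("wrist7.pkl");_,s=load("scene7.pkl")
W=lambda X,Y:(200+(X+.5)/7-.5,160+(Y+.5)/7-.5); S=lambda X,Y:(190+(X+.5)/5-.5,170+(Y+.5)/5-.5)
zf=o["tool_pos"][2]-.065
print("hole",onplane(w,[W(374,211)],.098,o),onplane(s,[S(341,381)],.098))
print("shank@",onplane(s,[S(343,288)],zf+.003), o["tool_pos"])
print("shank w",onplane(w,[W(367,330)],zf,o))
E
```

```text
hole [[0.60588731 0.06786328 0.098     ]] [[0.60616983 0.06533453 0.098     ]]
shank@ [[0.60657197 0.06590864 0.15688675]] [0.60526728 0.06711732 0.21888675]
shank w [[0.6052627  0.06709168 0.15388675]]
```

Call:
arm_command:
  steps: [0.03,0,0,0,0.02,0,0,0,0.006,0,0,0,0.003,0,0,0,0,0,0,0]

```text
clock: 11.25
tool_pos: [0.6062, 0.0669, 0.1614]
tool_rot: [0.707, 0.011, 0.707, -0.011]
wrist_force: [0.5, 0.6, -0.3]
finger_gap: 0.273
```

Call:
arm_command:
  steps: [0.003,0,0,0,0.003,0,0,0,0,0,0,0]

```text
clock: 11.62
tool_pos: [0.6058, 0.0669, 0.1548]
tool_rot: [0.707, 0.011, 0.707, -0.011]
wrist_force: [-0.6, 1.5, -1.6]
finger_gap: 0.277
```

Call:
arm_command:
  steps: [0.005,0,0,0,0.005,0,0,0,0,0,0,0]

```text
clock: 12.0
tool_pos: [0.6056, 0.0668, 0.1443]
tool_rot: [0.707, 0.011, 0.707, -0.011]
wrist_force: [-0.9, 2.0, -2.2]
finger_gap: 0.275
```

```bash
python3 - <<'E'
from bench import bot
o=bot.get_obs(); print(o["tool_pos"],o["wrist_force"],o["moment"])
E
python3 snap.py scene 8; python3 - <<'E'
from h import *
o,s=load("scene8.pkl");crop(s,190,170,310,290,5,"pics/sc8z.png")
E
```

```text
[0.60564752 0.06680627 0.14431907] [-0.85673979  2.03474994 -2.18209968] [ 0.39117075  0.10089285 -0.02470506]
```

View pics/sc8z.png

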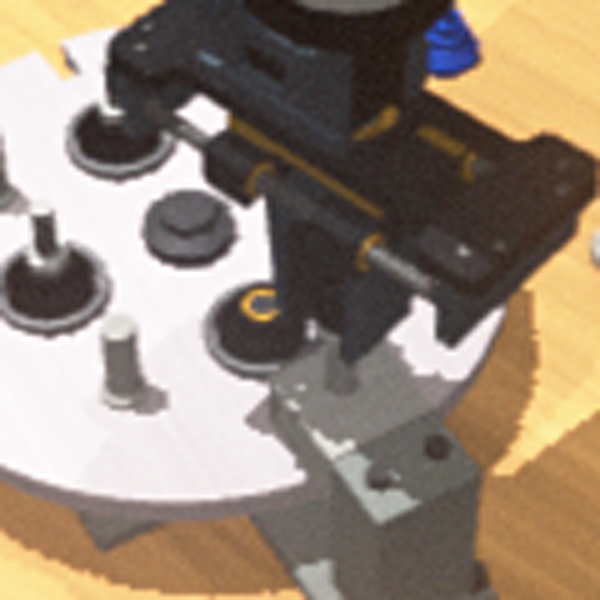

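Call:
arm_command:
  steps: [0.004,0.0005,0,0,0.005,0,0,0,0.004,0,0,0,0,0,0,0]

```text
clock: 12.55
tool_pos: [0.6058, 0.0672, 0.1315]
tool_rot: [0.707, 0.011, 0.707, -0.011]
wrist_force: [-0.1, 0.1, -1.5]
finger_gap: 0.272
```

Call:
arm_command:
  steps: [0.002,0,0,0,0.002,0,0,0,0,0,0,0]

```text
clock: 12.92
tool_pos: [0.6059, 0.0673, 0.1278]
tool_rot: [0.707, 0.011, 0.707, -0.011]
wrist_force: [0.0, 0.0, -1.1]
finger_gap: 0.27
```

Call:
arm_command:
  steps: [0,0,0,0,0,0,0,0,0,0,0,0,0,0,0,0]
  jaw: 50

```text
clock: 13.42
tool_pos: [0.606, 0.0673, 0.128]
tool_rot: [0.707, 0.011, 0.707, -0.011]
wrist_force: [0.2, 0.0, -0.2]
finger_gap: 0.497
```

```bash
python3 snap.py scene 9; python3 snap.py wrist 9; python3 - <<'E'
from h import *
o,s=load("scene9.pkl");crop(s,190,170,310,290,5,"pics/sc9z.png")
E
```

```text
(no output)
```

View pics/sc9z.png

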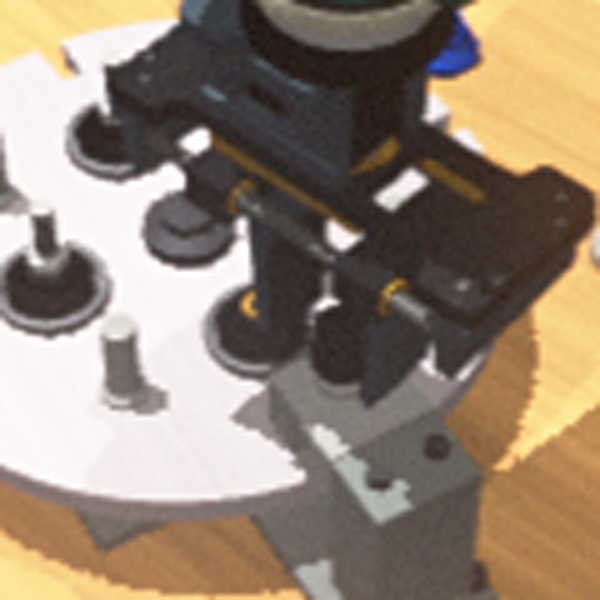

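View pics/wrist9.png

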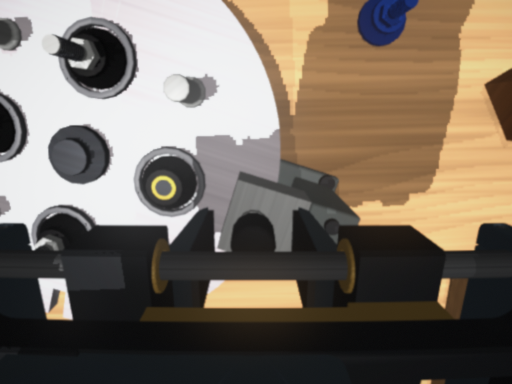

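Call:
arm_command:
  steps: [-0.03,0,0,0,-0.05,0,0,0,-0.02,0,0,0]

```text
clock: 13.9
tool_pos: [0.607, 0.0674, 0.2307]
tool_rot: [0.708, 0.011, 0.706, -0.011]
wrist_force: [0.1, 0.2, -0.7]
finger_gap: 0.501
```

Call:
arm_command:
  steps: [0,-0.05,0,10,0,-0.05,0,10,0,-0.05,0,10,0,-0.05,0.02,10,0,-0.035,0.035,10]

```text
clock: 14.52
tool_pos: [0.5679, -0.182, 0.2275]
tool_rot: [0.635, 0.311, 0.635, -0.311]
wrist_force: [0.9, 0.9, 0.4]
finger_gap: 0.498
```

Call:
arm_command:
  steps: [0,0,0,10,0,0,0,3,0,0,0,0]
  jaw: 33

```text
clock: 14.9
tool_pos: [0.5687, -0.1805, 0.2274]
tool_rot: [0.597, 0.379, 0.597, -0.379]
wrist_force: [0.0, -0.3, 0.1]
finger_gap: 0.33
```

```bash
python3 snap.py scene 10; python3 snap.py wrist 10;  python3 - <<'E'
from h import *
o,s=load("scene10.pkl");crop(s,150,165,300,315,4,"pics/sc10z.png")
print(o["tool_pos"],rot(o["tool_rot"]).round(3),o["joint_pos"])
o,w=load("wrist10.pkl"); print(proj(w,[[.602,-.1482,.105]],o))
E
```

```text
[ 0.56865171 -0.18050291  0.22740306] [[-0.001  0.905  0.426]
 [ 0.     0.426 -0.905]
 [-1.    -0.001 -0.001]] [-3.46432414e-01  2.12256355e-01  1.94434150e+00  1.48410685e-05
  9.85764073e-01 -7.86180190e-01]
[[299.09458237 173.80678953]]
```

View pics/sc10z.png

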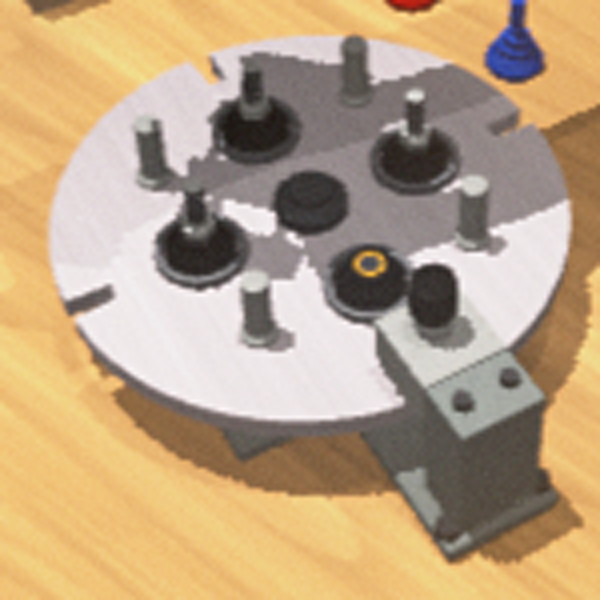

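View pics/wrist10.png

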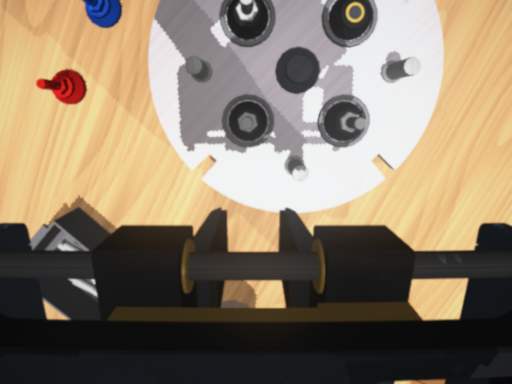

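```bash
python3 - <<'E'
from h import *
o,s=load("scene10.pkl")
for z in (.134,.146): print(z,(proj(s,[[.606,.067,z],[.606,.067,z-.024],[.606,.067,z-.032]])-[150,165])*4+1.5)
E
```

```text
0.134 [[436.21203691 280.8594662 ]
 [435.66867946 311.32349591]
 [435.49219085 321.2256414 ]]
0.146 [[436.49182226 265.18577472]
 [435.93771008 296.23583579]
 [435.75777761 306.32583716]]
```

The pin is seated: its knob top is at (433,278), and the seated prediction is (436,281). I'll straddle the peg at -64.6° for the lean test.

Call:
arm_command:
  steps: [0.02,0.044,-0.015,0,0.04,0,0,0,0.02,0,0,0,0,0,0,0]

```text
clock: 15.5
tool_pos: [0.6015, -0.1481, 0.1468]
tool_rot: [0.596, 0.379, 0.598, -0.379]
wrist_force: [0.8, -0.7, -0.3]
finger_gap: 0.329
```

```bash
python3 snap.py wrist 11;  python3 - <<'E'
from h import *
o,w=load("wrist11.pkl"); print(o["tool_pos"],proj(w,[[.602,-.1482,.105]],o))
E
```

```text
[ 0.60145975 -0.1480791   0.14678178] [[252.8085588  218.02733436]]
```

View pics/wrist11.png

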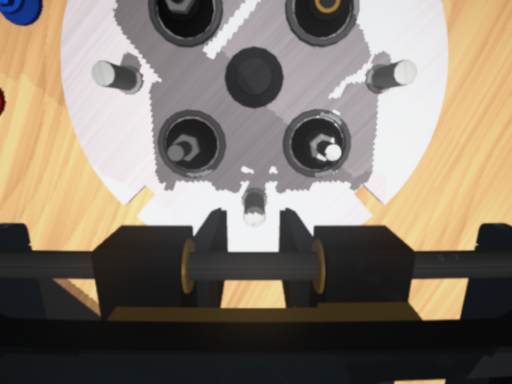

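Call:
arm_command:
  steps: [0.035,0,0,0,0.015,0,0,0,0,0,0,0,0,0,0,0]

```text
clock: 16.05
tool_pos: [0.6031, -0.1485, 0.0992]
tool_rot: [0.597, 0.379, 0.596, -0.379]
wrist_force: [0.5, -0.2, -0.2]
finger_gap: 0.328
```

Call:
arm_command:
  steps: [0,0.0015,0,0,0,0.0015,0,0,0,0.0015,0,0]

```text
clock: 16.42
tool_pos: [0.6067, -0.1462, 0.0982]
tool_rot: [0.597, 0.379, 0.597, -0.379]
wrist_force: [-0.2, -0.1, -0.6]
finger_gap: 0.328
```

Call:
arm_command:
  steps: [0,0.0005,0,0,0,0.0005,0,0,0,0.0005,0,0]

```text
clock: 16.8
tool_pos: [0.6078, -0.1456, 0.0979]
tool_rot: [0.597, 0.379, 0.597, -0.379]
wrist_force: [0.3, 0.1, 1.2]
finger_gap: 0.331
```

Call:
arm_command:
  steps: [0,0.0005,0,0,0,0.0005,0,0]

```text
clock: 17.05
tool_pos: [0.6087, -0.1452, 0.0979]
tool_rot: [0.597, 0.379, 0.597, -0.379]
wrist_force: [-0.7, 0.7, 0.0]
finger_gap: 0.329
```

Call:
arm_command:
  steps: [0,0.0004,0,0,0,0,0,0]

```text
clock: 17.3
tool_pos: [0.609, -0.145, 0.0979]
tool_rot: [0.597, 0.379, 0.597, -0.379]
wrist_force: [-0.2, -0.5, 0.3]
finger_gap: 0.33
```

Call:
arm_command:
  steps: [0,0.0004,0,0,0,0,0,0]

```text
clock: 17.55
tool_pos: [0.6094, -0.1449, 0.0979]
tool_rot: [0.597, 0.379, 0.597, -0.379]
wrist_force: [-0.4, -1.5, 0.4]
finger_gap: 0.328
```

Call:
arm_command:
  steps: [0,0.0004,0,0,0,0,0,0]

```text
clock: 17.8
tool_pos: [0.6098, -0.1447, 0.0979]
tool_rot: [0.597, 0.379, 0.597, -0.379]
wrist_force: [-0.7, -1.8, 0.8]
finger_gap: 0.332
```

Call:
arm_command:
  steps: [0,0.0004,0,0,0,0,0,0]

```text
clock: 18.05
tool_pos: [0.6102, -0.1445, 0.098]
tool_rot: [0.597, 0.379, 0.597, -0.379]
wrist_force: [-1.3, -1.4, -0.5]
finger_gap: 0.328
```

Call:
arm_command:
  steps: [0,0.0004,0,0,0,0,0,0]

```text
clock: 18.3
tool_pos: [0.6105, -0.1443, 0.0979]
tool_rot: [0.597, 0.379, 0.597, -0.379]
wrist_force: [-0.5, -1.8, -1.2]
finger_gap: 0.327
```

Call:
arm_command:
  steps: [0,0.0003,0,0,0,0,0,0]

```text
clock: 18.55
tool_pos: [0.6107, -0.1443, 0.0979]
tool_rot: [0.597, 0.379, 0.597, -0.379]
wrist_force: [-1.4, -2.8, -0.5]
finger_gap: 0.33
```

Call:
arm_command:
  steps: [0,0.0003,0,0,0,0,0,0]

```text
clock: 18.8
tool_pos: [0.6109, -0.1442, 0.0979]
tool_rot: [0.597, 0.379, 0.597, -0.379]
wrist_force: [-3.6, -3.2, 1.1]
finger_gap: 0.33
```

Call:
arm_command:
  steps: [0,0.0003,0,0,0,0,0,0]

```text
clock: 19.05
tool_pos: [0.611, -0.1441, 0.0979]
tool_rot: [0.597, 0.379, 0.597, -0.379]
wrist_force: [-4.8, -4.9, 1.9]
finger_gap: 0.329
```

Call:
arm_command:
  steps: [0,0.0003,0,0,0,0,0,0]

```text
clock: 19.3
tool_pos: [0.6111, -0.1441, 0.0979]
tool_rot: [0.597, 0.379, 0.597, -0.379]
wrist_force: [-5.4, -5.5, 2.8]
finger_gap: 0.33
```

Call:
arm_command:
  steps: [0,0.0003,0,0,0,0,0,0]

```text
clock: 19.55
tool_pos: [0.6112, -0.144, 0.0978]
tool_rot: [0.597, 0.379, 0.597, -0.379]
wrist_force: [-7.4, -6.7, 2.2]
finger_gap: 0.329
```

Call:
arm_command:
  steps: [0,0.0001,0,0,0,0,0,0]

```text
clock: 19.8
tool_pos: [0.6112, -0.144, 0.0978]
tool_rot: [0.597, 0.378, 0.597, -0.379]
wrist_force: [-7.6, -7.7, 3.8]
finger_gap: 0.332
```

Call:
arm_command:
  steps: [0,0,0,0,0,0,0,0]

```text
clock: 20.05
tool_pos: [0.6112, -0.144, 0.0978]
tool_rot: [0.597, 0.378, 0.597, -0.379]
wrist_force: [-6.8, -6.9, 3.2]
finger_gap: 0.331
```

Call:
arm_command:
  steps: [0,0,0,0,0,0,0,0]

```text
clock: 20.3
tool_pos: [0.6112, -0.144, 0.0978]
tool_rot: [0.597, 0.378, 0.597, -0.379]
wrist_force: [-7.4, -7.6, 4.3]
finger_gap: 0.333
```

The tangential push read 9.1 to 10.2 N for about 0.75 s. I'll release it gently.

Call:
arm_command:
  steps: [0,-0.001,0,0,0,-0.002,0,0,0,-0.003,0,0,0,-0.004,0,0,0,0,0,0]

```text
clock: 20.92
tool_pos: [0.6027, -0.148, 0.0979]
tool_rot: [0.597, 0.379, 0.597, -0.379]
wrist_force: [0.5, 0.5, 0.7]
finger_gap: 0.326
```

Call:
arm_command:
  steps: [-0.02,0,0,0,-0.05,0,0,0,-0.05,0,0,0,0,-0.05,0.02,0,0,-0.05,0.02,0]

```text
clock: 21.55
tool_pos: [0.5292, -0.2274, 0.2202]
tool_rot: [0.598, 0.379, 0.596, -0.378]
wrist_force: [0.5, -1.2, -0.9]
finger_gap: 0.332
```

Call:
arm_command:
  steps: [0,0,0,0,0,0,0,0]

```text
clock: 21.8
tool_pos: [0.5299, -0.2267, 0.2191]
tool_rot: [0.597, 0.379, 0.596, -0.379]
wrist_force: [0.2, -0.3, -0.7]
finger_gap: 0.334
```

```bash
python3 snap.py scene 12; python3 snap.py top 12;  python3 - <<'E'
from h import *
o,s=load("scene12.pkl");crop(s,150,165,300,315,4,"pics/sc12z.png")
o,s=load("top12.pkl");crop(s,180,90,340,240,5,"pics/top12z.png"); print(o["tool_pos"],o["qd"],o["clock"])
E
```

```text
[ 0.53012477 -0.22641295  0.21876552] [ 0.01107727  0.01083992  0.00042036  0.00054276 -0.0036013  -0.00217921] 21.85
```

View pics/sc12z.png

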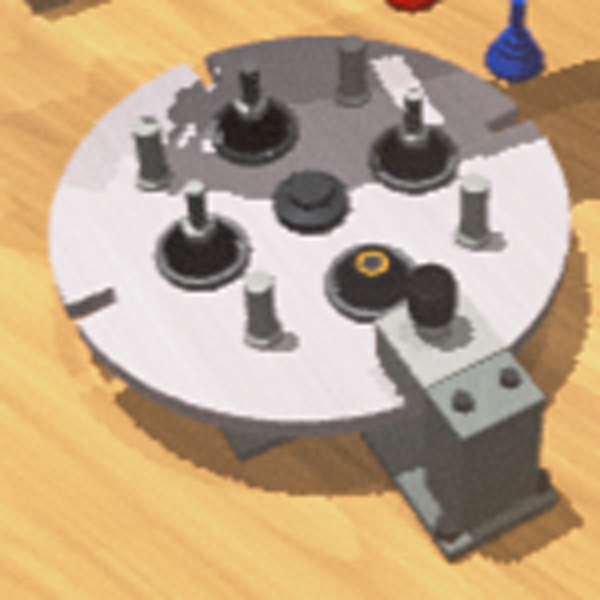

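View pics/top12.png

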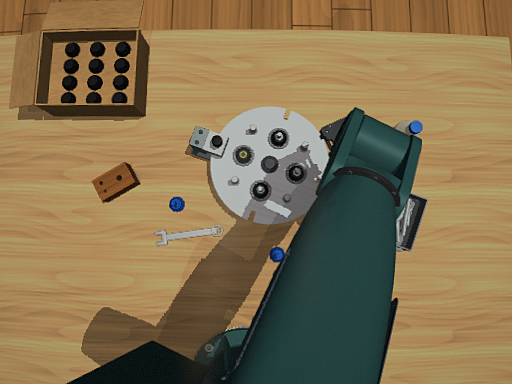

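View pics/scene12.png

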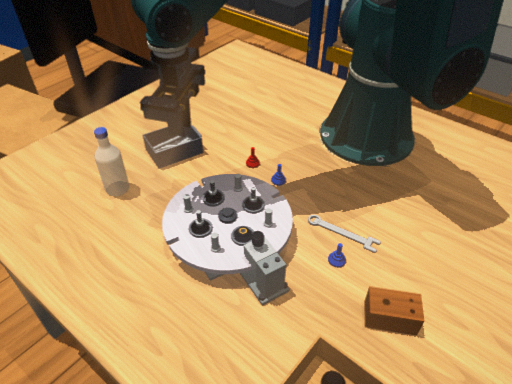

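The final pictures show the knob low on the bracket at (433,295) in the zoomed view. The bare foot is at the bracket, all four feet are in their nests, and the bin, wrench and bottle have not moved. The arm is clear, so I'm handing in.

```bash
python3 - <<'E'
from bench import ticket
print(ticket.job_done())
E
```

```text
the job is handed in; nothing more can be done
None
```

The bare foot is locked at the index bracket, the lean test is done, and I handed the job in at about 22 s on the clock.

- **Turning:** I turned the dial about 54° with the open fingers loosely around a peg. It stopped at about 70.3°. The bracket direction read between 70.1° and 70.8° in the different views.
- **Pin:** I lowered the pin through the guide hole with side forces of about 2 N at most. I let go with its foot about 3 mm above the rim, and it dropped the rest by its own weight. The knob's height in the scene picture matches the seated position (collar on the bracket), not the position 12 mm higher on the plain rim.
- **Lean:** I pushed the peg at -65° up to 9.1–10.2 N along the turning direction and held it for about 0.75 s. The sideways part was about 3–4 N. I then eased off and lifted clear.
- **Last checks:** The final pictures show the pin still down, the bare foot at the bracket, all four feet in their nests, and the bin, wrench and bottle where they were, with the arm clear and no contact force.
- **Limits of the checks:** The cameras disagreed by about 2 mm on the guide hole's position. I judged the seating only from the knob's height, because the pin's foot in the notch cannot be seen directly.

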